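# Scan a seed tray's label and put the scanner away

### The arm

A 7-joint arm with a two-finger parallel gripper is mounted at the origin on the work surface. World frame = base frame: x ahead of the robot, y to its left, z up, the work surface at z = 0. Lengths are in m, angles in rad, forces in N, time in s.
With the tool pointing down it reaches from about 0.375 to 0.925 m from the base axis. Payload 3.1 kg.
Tool frame: the origin (TCP) lies between the finger pads; the fingertips stand 19 mm ahead of it and the grasp point (between the pads) is the TCP; z points along the fingers, y is the line along which they close (so a half turn about z gives the same grasp; the last joint's range is limited). The gripper opens to 85 mm and grips with 20 to 120 N. Pads are 22 mm wide; open, the fingers measure 114 mm over their backs; the gripper's body (76 mm by 85 mm) begins 54 mm behind the grasp point. The pads swing forward as they close: fully open they stand 13 mm farther back than shut.
Start: joints at [1.124, 0.383, 0.044, 1.598, -0.018, 1.161, -0.05], TCP at [0.222, -0.611, 0.25] pointing down, gripper open.
Joint ranges: [-2.61, 2.61], [-0.41, 2.15], [-1.48, 1.57], [0, 2.5], [-1.57, 4.71], [0.05, 1.97], [-2.85, 2.85]. Speed limits (rad/s): [2.79, 2.79, 3.14, 3.14, 3.14, 3.14, 3.14].

### API

Orientations are given as a unit quaternion [x, y, z, w].
In Python, from bench import move_ptp, movel, move_j, move_gripper, pause, inverse_kinematics, read_camera, camera_params, MotionError, sign_off, look_for, tip_of, read_time_s, read_qpos, read_joint_vel, read_effort, read_eef_pos, read_tcp_rot, read_ft_force, read_ft_torque, read_finger_gap, read_grasp_force gives the robot as it stands. Calls block until the motion is done:
- move_ptp(position, orientation): joint-space move of the TCP to a pose.
- movel(position, orientation=None, speed=0.15): straight line of the TCP; orientation=None keeps the orientation; speed is the mean speed in m/s.
- move_j(angles): joint-space move.
- move_gripper(opening, effort=None): finger opening in m; effort is the grip in N (None keeps the last); returns when the fingers have stopped.
- pause(seconds).
- inverse_kinematics(position, orientation): joint angles nearest the present ones, or None.
- read_camera(name): name is "scene" or "top" or "wrist"; returns the picture (384x512x3 uint8, red, green, blue); there is no depth.
- camera_params(name): a dict with "K" (3x3 intrinsics, pixels), "camera_from_world" (4x4, takes a point from world to camera coordinates). Camera axes: x right, y down, z forward; pixel columns grow to the right and rows downward; lengths in m; the calibration is good to about 2 mm. A picture is of the moment at which its call begins: read the wrist's pose just before it. camera_params takes no time and is no camera call; for the wrist camera it gives the pose at the moment of the call.
A pose or a line that the arm cannot do raises MotionError and nothing moves.
- sign_off(): hands the job in; it is judged then, once.
Trained networks look in the newest picture that a camera, given by its name, has taken for a name from the list of things; names that differ only in an ending like _2 or _b are one class to them, and where a whole thing is asked for, a point or a joint stands for the part that bears it (a point fixed in the world has none). Each returns a list of dicts, best first, with "confidence" (0 to 1); they miss things now and then, are a little off and sometimes report something else, mostly with a low value. They report only what shows in the picture. A call takes as long as a camera call. They do not tell look-alikes from the thing itself.
- look_for(camera, name): "at" ([column, row] in pixels, amid what is visible of it).
- tip_of(camera, name): "at" ([column, row] in pixels: a listed point, or the origin of a listed thing).
Readings, each from a call of its own:
- read_time_s(): time.
- read_qpos(): joint angles.
- read_joint_vel(): joint speeds.
- read_effort(): joint torques, N m.
- read_eef_pos(): TCP position.
- read_tcp_rot(): TCP orientation.
- read_ft_force(): force on the tool from outside, world axes, zero at the start.
- read_ft_torque(): the same for the moment, N m.
- read_finger_gap(): finger opening in m.
- read_grasp_force(): force on a finger pad.
Only numpy, scipy, OpenCV 4.12 (cv2) and the standard library are available. Lean on these libraries where they do the work, as an engineer would, in place of code of your own. Each camera call takes 0.05 s, during which the arm holds its last target. There are 200 camera calls.

### The job

Pick up the orange hand scanner, aim its red window squarely at the middle of the label with the orange band from about 10 cm away, and hold it still there for two seconds; do not scan the other labels. Then set the scanner down, without dropping it, right way up and flat on the bottom of the blue tool tray, and let go. Leave the tape, the carton and the pots where they are.

Things in the scene. Friction and masses are not known exactly. Their poses are not given: they have to be found in the camera images.
- scanner: hand bar-code scanner lying flat, 185 mm long along x (tail -95, nose +90 mm), 0.25 kg. Origin: centre of its underside; z up. Orange handle with black ribs: x -65 to +26 mm, 36 mm wide (y), z 8 to 42 mm. Black tail behind it: 44 mm wide and high. Black and orange head in front: 60 mm wide, 55 mm high, lower front edge cut away at 45 degrees for the window.
- scanner_grip (a point): point inside the scanner's handle at which to grip it across its 36 mm width (fingers close along the scanner's y): at x = -15, y = 0, z = 28 mm in the scanner's frame.
- scanner_window: red scan window, 46 x 32 mm, on the scanner's nose. Origin at its centre: x = 70, y = 0, z = 20 mm in the scanner's frame. Its z axis is the beam, pointing forwards and 45 degrees downwards: direction (0.707, 0, -0.707) in the scanner's frame.
- scan_spot (a point): point on the beam 100 mm in front of the window: x = 140.7, y = 0, z = -50.7 mm in the scanner's frame. It should be brought to the middle of the label.
- label_orange: white card label with black bar code, orange band along its upper edge; 90 mm wide, 70 mm along its slope. Leans back 45 degrees, facing up and towards the robot side. Origin: centre of its face, 60 mm above the bench, 110 mm in front (-x) of its tray's origin. z: straight out of the face, x: up the slope, y: along its width. This is the one to scan.
- label_blue: white card label with black bar code, blue band along its upper edge; 90 mm wide, 70 mm along its slope. Leans back 45 degrees, facing up and towards the robot side. Origin: centre of its face, 60 mm above the bench, 110 mm in front (-x) of its tray's origin. z: straight out of the face, x: up the slope, y: along its width. Not to be scanned.
- label_yellow: white card label with black bar code, yellow band along its upper edge; 90 mm wide, 70 mm along its slope. Leans back 45 degrees, facing up and towards the robot side. Origin: centre of its face, 60 mm above the bench, 110 mm in front (-x) of its tray's origin. z: straight out of the face, x: up the slope, y: along its width. Not to be scanned.
- tray_orange: the orange-labelled seed tray: black six-cell tray with seedlings, fixed to the bench, 172 x 132 mm and 57 mm high (seedlings to 82 mm), with a card holder sloping in front of it and a orange strip, like its band, on its far side. Origin at the centre of its underside; its -x axis points to the label and roughly to the robot, z up.
- tray_blue: the blue-labelled seed tray: black six-cell tray with seedlings, fixed to the bench, 172 x 132 mm and 57 mm high (seedlings to 82 mm), with a card holder sloping in front of it and a blue strip, like its band, on its far side. Origin at the centre of its underside; its -x axis points to the label and roughly to the robot, z up.
- tray_yellow: the yellow-labelled seed tray: black six-cell tray with seedlings, fixed to the bench, 172 x 132 mm and 57 mm high (seedlings to 82 mm), with a card holder sloping in front of it and a yellow strip, like its band, on its far side. Origin at the centre of its underside; its -x axis points to the label and roughly to the robot, z up.
- tool_tray: open blue metal tray with a black rubber mat, where the scanner is kept; fixed to the bench. 250 mm (x) by 150 mm (y) outside, walls 4 mm thick and 26 mm high, inner floor 4 mm above the bench. Origin at the centre of its underside, z up. The scanner lies in it along its length, head at either end.
- tape: red tape roll lying flat, loose: 84 mm across, 24 mm high. Origin at the centre of its underside. To be left alone.
- carton: small cardboard carton of seed packets, loose: 160 x 110 mm, 85 mm high. Origin at the centre of its underside. To be left alone.
- pots: stack of terracotta-coloured plant pots, loose: 84 mm across, 100 mm high. Origin at the centre of its underside. To be left alone.
Not all that is in view belongs to the job. What is shaped like the scanner but white or yellow is not meant.

How it is judged:
On the way:
1. the scanner is held still, scan spot within 25 mm of the middle of the orange-banded label along x and y and 40 mm along z, beam within 0.3 rad of square, for 1.5 s (x of scan_spot in the frame of label_orange between -0.025 and 0.025 m and y of scan_spot in the frame of label_orange between -0.025 and 0.025 m and z of scan_spot in the frame of label_orange between -0.04 and 0.04 m and z of scanner_window in the frame of label_orange above 0.04 m and angle between the z axis of scanner_window and the z axis of label_orange, either way round below 0.3 rad and linear speed of scanner below 0.02 m/s and angular speed of scanner below 0.2 rad/s), for 1.5 s.
At the end, for the whole second after the job is handed in: The scanner lies released and at rest in the blue tool tray, right way up and flat (within 0.1 rad) on its floor, its origin within 50 mm lengthways and 60 mm crossways of the tray's middle (x of scanner in the frame of tool_tray between -0.05 and 0.05 m and y of scanner in the frame of tool_tray between -0.06 and 0.06 m and z of scanner in the frame of tool_tray between -0.002 and 0.009 m and angle between scanner's own z axis and vertical below 0.1 rad and linear speed of scanner below 0.02 m/s); the robot touches nothing.
It fails at once if the scanner is held still on a wrong label (same tolerances) ((x of scan_spot in the frame of label_blue between -0.025 and 0.025 m and y of scan_spot in the frame of label_blue between -0.025 and 0.025 m and z of scan_spot in the frame of label_blue between -0.04 and 0.04 m and z of scanner_window in the frame of label_blue above 0.04 m and angle between the z axis of scanner_window and the z axis of label_blue, either way round below 0.3 rad and linear speed of scanner below 0.02 m/s and angular speed of scanner below 0.2 rad/s) or (x of scan_spot in the frame of label_yellow between -0.025 and 0.025 m and y of scan_spot in the frame of label_yellow between -0.025 and 0.025 m and z of scan_spot in the frame of label_yellow between -0.04 and 0.04 m and z of scanner_window in the frame of label_yellow above 0.04 m and angle between the z axis of scanner_window and the z axis of label_yellow, either way round below 0.3 rad and linear speed of scanner below 0.02 m/s and angular speed of scanner below 0.2 rad/s)).
It fails at once if the scanner is dropped (it moves faster than 0.8 m/s with the fingers off it) (linear speed of scanner above 0.8 m/s and contact force between the fingers and scanner below 0.05 N).
It fails at once if the tape, the carton or the pots are moved by more than 30 mm (distance of any of tape, carton, pots from where it was at the start of the episode above 0.03 m).
It also fails if it takes over 48 s, if anything falls off the work surface, if the arm or the gripper's body presses on something with over 40 N, if the wrist force passes 120 N, or if a joint passes its speed limit or range.

## Working session

There is one attempt and no reset: what is moved stays moved. The work goes in short steps, each a Python script; the robot and the scene stay as the last script left them, time stands still between calls to the robot, and variables do not carry over. Pictures are saved under pics/ and viewed, at most 10 in all, crops included, and the job is handed in when it is done.

```bash
mkdir -p pics; ls; python3 - <<'E'
from bench import *
import cv2,numpy as np
ims=[]
for c in("scene","top"):
    im=read_camera(c); cv2.imwrite(f"pics/{c}0.png",cv2.resize(im[:,:,::-1],(800,600),interpolation=cv2.INTER_CUBIC))
    p=camera_params(c);print(c,p["K"],np.round(p["camera_from_world"],3).tolist())
    for n in("scanner","scanner_grip","scanner_window","label_orange","tray_orange","tool_tray","tape","carton","pots"):
        for f in(look_for,tip_of):
            print(n,f.__name__,[(np.round(d["at"]).tolist(),round(d["confidence"],2)) for d in f(c,n)][:5])
print(read_time_s(),read_tcp_rot(),read_eef_pos())
E
```

```text
pics
scene [[364.36366602   0.         255.19396623]
 [  0.         364.36366602 188.54020483]
 [  0.           0.           1.        ]] [[-0.545, 0.838, -0.019, 0.31], [0.55, 0.34, -0.763, -0.25], [-0.633, -0.426, -0.646, 1.699], [0.0, 0.0, 0.0, 1.0]]
scanner call [([258.0, 185.0], 0.88), ([218.0, 159.0], 0.78), ([244.0, 140.0], 0.73)]
scanner call [([259.0, 193.0], 0.8), ([222.0, 166.0], 0.76), ([246.0, 144.0], 0.65)]
scanner_grip call [([217.0, 158.0], 0.84), ([245.0, 139.0], 0.77), ([261.0, 189.0], 0.57)]
scanner_grip call [([260.0, 186.0], 0.86), ([250.0, 139.0], 0.72), ([247.0, 212.0], 0.59), ([217.0, 157.0], 0.58), ([386.0, 249.0], 0.42)]
scanner_window call []
scanner_window call []
label_orange call []
label_orange call [([376.0, 271.0], 0.23)]
tray_orange call [([174.0, 205.0], 0.62)]
tray_orange call [([175.0, 210.0], 0.72), ([281.0, 267.0], 0.68), ([188.0, 181.0], 0.35)]
tool_tray call [([337.0, 210.0], 0.92), ([175.0, 202.0], 0.58)]
tool_tray call [([334.0, 213.0], 0.56), ([279.0, 270.0], 0.55)]
tape call [([225.0, 240.0], 0.65), ([386.0, 240.0], 0.47)]
tape call [([222
[... 753 characters left out ...]
, 0.67), ([320.0, 258.0], 0.66), ([334.0, 208.0], 0.65), ([182.0, 194.0], 0.54)]
scanner_window call []
scanner_window call []
label_orange call [([327.0, 150.0], 0.88)]
label_orange call []
tray_orange call [([322.0, 128.0], 0.69), ([252.0, 114.0], 0.41)]
tray_orange call [([318.0, 126.0], 0.64)]
tool_tray call [([182.0, 196.0], 0.83)]
tool_tray call [([183.0, 194.0], 0.72)]
tape call [([139.0, 184.0], 0.83)]
tape call [([134.0, 183.0], 0.74)]
carton call [([389.0, 165.0], 0.72)]
carton call [([386.0, 167.0], 0.92)]
pots call [([122.0, 150.0], 0.82)]
pots call [([126.0, 152.0], 0.74)]
1.9 [ 9.84826642e-01  1.73541018e-01  8.70648251e-06 -1.67324888e-05] [ 0.22218739 -0.61084644  0.25027249]
```

View pics/top0.png

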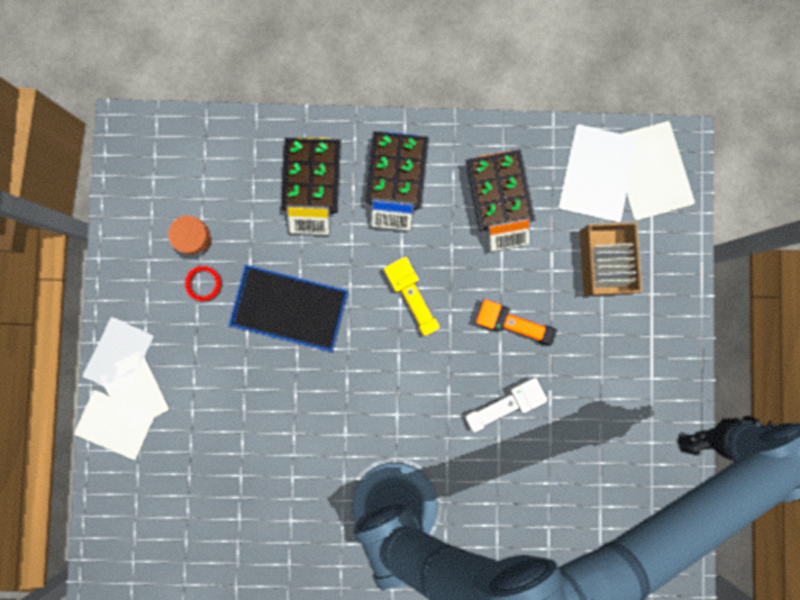

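View pics/scene0.png

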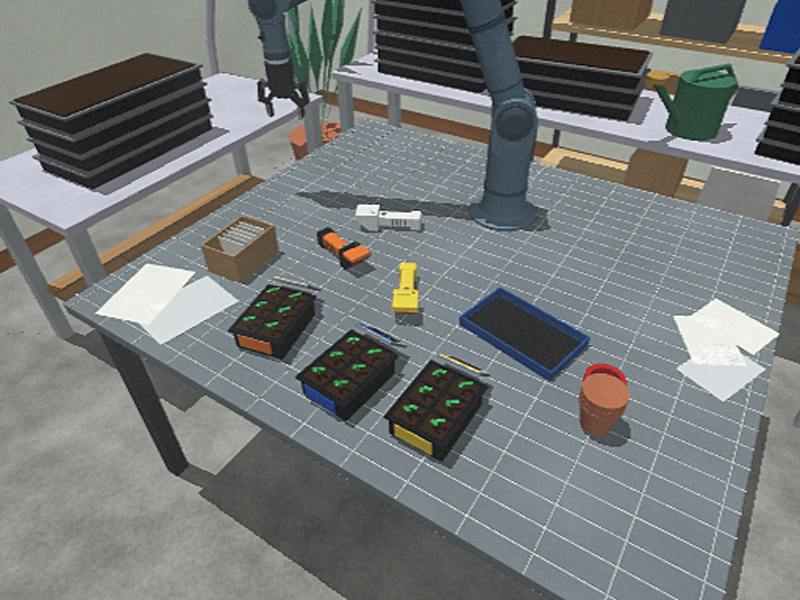

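The top view (800x600 scale) shows the orange scanner at about (515,320) with its head to the left at (485,312). The orange label is at (509,237), with blue at (391,215) and yellow at (308,222). The tool tray is at (290,308). The scene view agrees, and the white and yellow look-alikes are separate. Next I'll take wrist views of the scanner and label.

```bash
cat > h.py <<'E'
from bench import *
import cv2,numpy as np
from scipy.spatial.transform import Rotation as R
def ray(p,uv):
    T=p["camera_from_world"];T=np.array(T);K=np.array(p["K"])
    d=T[:3,:3].T@np.linalg.solve(K,[uv[0],uv[1],1]);return -T[:3,:3].T@T[:3,3],d/np.linalg.norm(d)
def onplane(p,uv,z):
    o,d=ray(p,uv);return o+d*(z-o[2])/d[2]
def tri(rays):
    A=sum(np.eye(3)-np.outer(d,d) for o,d in rays);b=sum((np.eye(3)-np.outer(d,d))@o for o,d in rays)
    x=np.linalg.solve(A,b);return x,max(np.linalg.norm(np.cross(x-o,d)) for o,d in rays)
def proj(p,X):
    T=np.array(p["camera_from_world"]);c=np.array(p["K"])@(T[:3,:3]@X+T[:3,3]);return c[:2]/c[2]
def down(yaw): # tool z down, tool y at angle yaw+90 from world x (tool x along yaw), modulo flip
    return R.from_euler('z',yaw)*R.from_euler('x',np.pi)
E
python3 - <<'E'
from h import *
p=camera_params("top");s=camera_params("scene");k=.64
for n,z,u,v in(("scan tail",.03,550,335),("head",.04,485,312),("label",.06,509,237),("blue",.06,391,215),("tooltray",.004,290,308),("tape",.012,204,283),("carton",.085,610,260),("pots",.1,190,235),("yellow",.03,412,297),("white",.03,505,404)):
    print(n,onplane(p,(u*k,v*k),z).round(3))
print("grip tri",tri([ray(p,(330*1.,205)),ray(s,(217,157.5))]))
w=camera_params("wrist");T=np.array(w["camera_from_world"]);Rt=R.from_quat(read_tcp_rot()).as_matrix()
o,d=ray(w,w["K"][:2,2] if hasattr(w["K"],'shape') else (256,192))
print("cam in tool",Rt.T@(o-read_eef_pos()),Rt.T@d,(Rt.T@T[:3,:3].T).round(3).tolist(),w["K"][0][0])
for n,pos in(("grip",(.46,-.2,.3)),("scan",(.5,-.2,.14)),("tray",(.5,.2,.1))):
  for y in np.arange(-180,180,30):
    q=inverse_kinematics(pos,down(np.radians(y)).as_quat())
    print(n,y,None if q is None else np.round(q,2).tolist())
E
```

```text
scan tail [ 0.405 -0.356  0.03 ]
head [ 0.454 -0.202  0.04 ]
label [ 0.628 -0.252  0.06 ]
blue [0.671 0.022 0.06 ]
tooltray [0.452 0.255 0.004]
tape [0.506 0.459 0.012]
carton [ 0.578 -0.478  0.085]
pots [0.606 0.47  0.1  ]
yellow [ 0.485 -0.032  0.03 ]
white [ 0.243 -0.254  0.03 ]
grip tri (array([ 0.43686288, -0.27460863,  0.03368097]), np.float64(9.386223317811548e-05))
cam in tool [ 0.07637753 -0.00059278 -0.12358878] [-2.97698608e-01 -5.48000358e-04  9.54659750e-01] [[0.0, -0.955, -0.298], [1.0, 0.0, -0.001], [0.001, -0.298, 0.955]] 328.90085638971675
grip -180 [0.85, 0.09, -0.54, 1.87, 0.05, 1.2, 1.86]
grip -150 [1.45, 0.23, -1.24, 1.85, 0.23, 1.23, 2.24]
grip -120 [1.45, 0.23, -1.24, 1.85, 0.23, 1.23, 2.76]
grip -90 [0.45, 0.06, -0.13, 1.88, 0.01, 1.19, -2.82]
grip -60 [0.49, 0.07, -0.17, 1.88, 0.01, 1.19, -2.3]
grip -30 [0.52, 0.07, -0.2, 1.88, 0.01, 1.2, -1.78]
grip 0 [0.55, 0.07, -0.24, 1.88, 0.02, 1.2, -1.26]
grip 30 [0.58, 0.07, -0.27, 1.88, 0.02, 1.2, -0.74]
grip 60 [0.65, 0.08, -0.34, 1.87, 0.03, 1.2, -0.22]
grip 90 [0.72, 0.08, -0.41, 1.87, 0.03, 1.2, 0.3]
grip 120 [0.
[... 659 characters left out ...]
, 0.9, 0.66]
scan 150 [0.75, 0.35, -0.51, 1.94, 0.22, 0.9, 1.17]
tray -180 [0.38, 0.6, -1.02, 1.94, 0.63, 0.96, 0.62]
tray -150 [0.39, 0.61, -1.03, 1.94, 0.64, 0.96, 1.14]
tray -120 [0.51, 0.77, -1.25, 1.94, 0.84, 1.09, 1.52]
tray -90 [0.51, 0.77, -1.25, 1.94, 0.84, 1.09, 2.04]
tray -60 [-1.36, 0.69, 1.15, 2.02, -0.78, 0.97, -2.41]
tray -30 [-1.05, 0.45, 0.71, 2.01, -0.39, 0.82, -2.21]
tray 0 [0.15, 0.47, -0.72, 1.95, 0.4, 0.86, -2.35]
tray 30 [0.27, 0.52, -0.87, 1.95, 0.51, 0.9, -1.91]
tray 60 [0.32, 0.56, -0.94, 1.95, 0.56, 0.93, -1.43]
tray 90 [0.37, 0.6, -1.01, 1.94, 0.62, 0.95, -0.95]
tray 120 [0.38, 0.6, -1.02, 1.94, 0.63, 0.96, -0.43]
tray 150 [0.38, 0.6, -1.02, 1.94, 0.63, 0.96, 0.1]
```

```bash
python3 - <<'E'
from h import *
import pickle
V=[((.50,-.25,.33),150),((.47,-.27,.28),80),((.46,.20,.33),100),((.46,.27,.26),76)]
out=[]
for i,(pos,y) in enumerate(V):
    try: move_ptp(pos,down(np.radians(y)).as_quat())
    except MotionError as e: print(i,e); continue
    pause(.15)
    p=camera_params("wrist");im=read_camera("wrist");out.append((p,im))
    cv2.imwrite(f"pics/w{i}.png",im[:,:,::-1])
    for n in(("scanner","scanner_grip","scanner_window","label_orange","tray_orange") if i<2 else ("tool_tray",)):
        for f,t in((look_for,"look"),(tip_of,"tip")):
            print(i,n,t,[(np.round(d["at"],1).tolist(),round(d["confidence"],2),onplane(p,d["at"],.03)[:2].round(3).tolist()) for d in f("wrist",n)][:4])
    print(read_time_s())
pickle.dump(out,open("v.pkl","wb"))
E
python3 -c "
import cv2,numpy as np
a=[cv2.imread(f'pics/w{i}.png') for i in range(4)]
cv2.imwrite('pics/w01.png',cv2.resize(np.vstack([np.hstack(a[:2]),np.hstack(a[2:])]),(800,600),interpolation=cv2.INTER_AREA))"
```

```text
0 scanner look [([117.1, 13.0], 0.96, [0.283, -0.308]), ([229.4, 109.1], 0.7, [0.441, -0.253]), ([425.7, 54.5], 0.66, [0.504, -0.017])]
0 scanner tip [([214.8, 108.8], 0.94, [0.431, -0.268]), ([400.1, 49.8], 0.87, [0.484, -0.041])]
0 scanner_grip look [([229.6, 107.2], 0.64, [0.439, -0.251]), ([422.4, 50.1], 0.58, [0.498, -0.018])]
0 scanner_grip tip [([401.4, 40.9], 0.75, [0.476, -0.036]), ([200.9, 108.9], 0.64, [0.422, -0.283])]
0 scanner_window look [([491.4, 208.2], 0.19, [0.734, -0.011])]
0 scanner_window tip []
0 label_orange look [([306.4, 237.8], 0.69, [0.646, -0.251])]
0 label_orange tip [([304.2, 237.4], 0.75, [0.644, -0.253])]
0 tray_orange look [([327.2, 259.5], 0.64, [0.692, -0.241])]
0 tray_orange tip [([347.8, 271.0], 0.58, [0.724, -0.223])]
4.2917
1 scanner look [([64.1, 180.4], 0.76, [0.244, -0.259]), ([218.7, 139.0], 0.66, [0.434, -0.243])]
1 scanner tip [([220.2, 156.4], 0.76, [0.432, -0.263]), ([363.2, 289.9], 0.73, [0.581, -0.47]), ([66.4, 168.3], 0.61, [0.252, -0.246])]
1 scanner_grip look [([219.3, 136.0], 0.97, [0.435, -0.24]), ([63.6, 179.3], 0.6, [0.244, -0.258])]
1 scanner_grip tip [([47.4, 163.6], 0.84, [0.232, -0.236]), ([216.1, 171.9], 0.73, [0.423, -0.28])]
1 scanner_window look []
1 scanner_window tip []
1 label_orange look [([408.3, 113.5], 0.69, [0.647, -0.251])]
1 label_orange tip [([404.2, 116.9], 0.59, [0.643, -0.254])]
1 tray_orange look [([450.5, 93.8], 0.81, [0.693, -0.238]), ([409.1, 112.9], 0.37, [0.648, -0.251])]
1 tray_orange tip [([477.2, 73.6], 0.79, [0.722, -0.222])]
6.0583
2 tool_tray look [([259.1, 89.9], 0.85, [0.454, 0.272])]
2 tool_tray tip [([257.0, 97.9], 0.97, [0.453, 0.262])]
8.0833
3 tool_tray look []
3 tool_tray tip [([247.3, 163.8], 0.72, [0.453, 0.267])]
9.0583
```

View pics/w01.png

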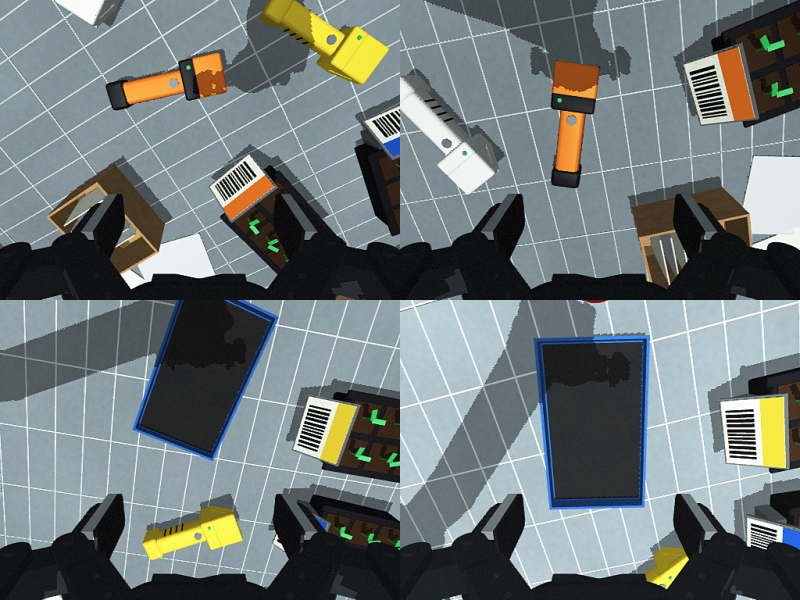

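The wrist sheet (800x600, four panels) shows the orange scanner with its handle at (150,88) in panel 1 and (570,130) in panel 2, head towards the carton-free side. The orange label is at (243,187) and (720,85). The tool tray is at (205,380) and (593,420), and it is empty. I'll now refine these positions by segmentation.

```bash
cat > m.py <<'E'
from h import *
import pickle
v=pickle.load(open("v.pkl","rb"))
def comps(m):
    n,l,s,c=cv2.connectedComponentsWithStats(m.astype(np.uint8));return [(l==i) for i in range(1,n) if s[i,4]>150]
def near(ms,uv): return min(ms,key=lambda m:np.hypot(*(np.argwhere(m)[:,::-1].mean(0)-uv)))
def quad(m,):
    c=max(cv2.findContours(m.astype(np.uint8),0,2)[0],key=cv2.contourArea);h=cv2.convexHull(c)
    for e in np.arange(.01,.2,.005):
        a=cv2.approxPolyDP(h,e*cv2.arcLength(h,True),True)
        if len(a)==4: return a[:,0].astype(float)
def order(p,q,z): # sort corners by world angle about centre
    X=np.array([onplane(p,u,z) for u in q]);d=X-X.mean(0);return q[np.argsort(np.arctan2(d[:,1],d[:,0]))]
hs=[];Q=[]
for i,(lab,han) in enumerate((((311,239),(190,112)),((409,114),(218,180)))):
    p,im=v[i];hsv=cv2.cvtColor(im,cv2.COLOR_RGB2HSV);H,S,Vv=[hsv[...,k].astype(int) for k in range(3)]
    org=(H<16)&(S>170)&(Vv>100)
    m=near(comps(org),han);r=cv2.minAreaRect(np.argwhere(m)[:,::-1].astype(np.float32));b=cv2.boxPoints(r);
    e=[b[1]-b[0],b[2]-b[1]];L=e[0] if np.linalg.norm(e[0])>np.linalg.norm(e[1]) else e[1]
    c=np.array(r[0]);A,B=onplane(p,c-L/2,.038),onplane(p,c+L/2,.038);d=B-A
    print("handle",m.sum(),np.round(r[0]),np.round(r[1]),"ctr",onplane(p,c,.038).round(4),"len",np.linalg.norm(d).round(4),"yaw",np.degrees(np.arctan2(d[1],d[0])).round(1)%180)
    hs.append(ray(p,c))
    hd=near(comps(org),(264,96) if i==0 else (226,100)); print(" head px",np.argwhere(hd)[:,::-1].mean(0).round(), onplane(p,np.argwhere(hd)[:,::-1].mean(0),.055).round(3))
    lm=((S<60)&(Vv>150))|org|(Vv<70)
    w=near(comps(((S<40)&(Vv>185))),lab); o=near(comps(org),lab)
    u=cv2.morphologyEx((w|o).astype(np.uint8),cv2.MORPH_CLOSE,np.ones((9,9)))
    q=order(p,quad(u),.06);Q.append(q)
print("handle tri",tri(hs))
C=[tri([ray(v[0][0],a),ray(v[1][0],b)]) for a,b in zip(*Q)]
P=np.array([c[0] for c in C]);print("label corners\n",P.round(4),[round(c[1],4) for c in C],"ctr",P.mean(0).round(4))
print("sides",[np.linalg.norm(P[i]-P[i-1]).round(3) for i in range(4)])
n=np.cross(P[2]-P[0],P[3]-P[1]);n/=np.linalg.norm(n);print("normal",n.round(3),"tray yaw",np.degrees(np.arctan2(-n[1],-n[0])).round(1))
Qt=[]
for i in(2,3):
    p,im=v[i];hsv=cv2.cvtColor(im,cv2.COLOR_RGB2HSV);H,S,Vv=[hsv[...,k].astype(int) for k in range(3)]
    m=max(comps((H>100)&(H<125)&(S>120)),key=np.sum)
    q=quad(m);X=np.array([onplane(p,u,.026) for u in order(p,q,.026)]);print("tray",X.round(3).tolist(),X.mean(0).round(4));Qt.append(order(p,q,.026))
    d=X-np.roll(X,1,0);print([ (np.linalg.norm(e).round(3),np.degrees(np.arctan2(e[1],e[0])).round(1)) for e in d])
print("rim tri",[tri([ray(v[2][0],a),ray(v[3][0],b)])[0].round(3).tolist() for a,b in zip(*Qt)])
E
python3 m.py
```

```text
handle 672 [196. 112.] [30. 76.] ctr [ 0.4224 -0.2893  0.038 ] len 0.0943 yaw 72.2
 head px [270. 101.] [ 0.457 -0.205  0.055]
handle 1244 [211. 180.] [21. 78.] ctr [ 0.4169 -0.2866  0.038 ] len 0.0933 yaw 74.9
 head px [223.  99.] [ 0.45  -0.2    0.055]
handle tri (array([ 0.4221926 , -0.28260082,  0.06250305]), np.float64(0.0023248310201193427))
label corners
 [[ 0.618  -0.2961  0.0348]
 [ 0.6763 -0.2914  0.0646]
 [ 0.6472 -0.1998  0.0824]
 [ 0.5979 -0.209   0.0404]] [np.float64(0.0004), np.float64(0.0004), np.float64(0.0002), np.float64(0.0002)] ctr [ 0.6349 -0.2491  0.0556]
sides [np.float64(0.09), np.float64(0.066), np.float64(0.098), np.float64(0.065)]
normal [-0.515 -0.249  0.82 ] tray yaw 25.8
tray [[0.354, 0.156, 0.026], [0.498, 0.125, 0.026], [0.552, 0.367, 0.026], [0.399, 0.363, 0.026]] [0.4509 0.2529 0.026 ]
[(np.float64(0.212), np.float64(-102.3)), (np.float64(0.147), np.float64(-12.1)), (np.float64(0.248), np.float64(77.4)), (np.float64(0.154), np.float64(-178.4))]
tray [[0.354, 0.156, 0.026], [0.498, 0.125, 0.026], [0.553, 0.367, 0.026], [0.408, 0.4, 0.026]] [0.4531 0.2619 0.026 ]
[(np.float64(0.25), np.float64(-102.5)), (np.float64(0.148), np.float64(-12.0)), (np.float64(0.248), np.float64(77.3)), (np.float64(0.149), np.float64(167.3))]
rim tri [[0.354, 0.156, 0.027], [0.498, 0.125, 0.025], [0.552, 0.367, 0.027], [0.362, 0.429, -0.237]]
```

```bash
cat > f.py <<'E'
from h import *
import pickle
from scipy.optimize import minimize,least_squares
v=pickle.load(open("v.pkl","rb"))
exec(open("m.py").read().split("hs=[]")[0].split("v=pickle")[1].split("\n",1)[1])
# scanner silhouette fit
B=[(-95,-65,22,0,44),(-65,26,18,8,42),(26,90,30,0,55)]
masks=[]
for i,roi in enumerate(((120,50,310,150),(170,60,275,260))):
    im=v[i][1];hsv=cv2.cvtColor(im,cv2.COLOR_RGB2HSV).astype(int)
    m=((hsv[...,0]<16)&(hsv[...,1]>150)&(hsv[...,2]>60))|(hsv[...,2]<62)
    k=np.zeros_like(m);x0,y0,x1,y1=roi;k[y0:y1,x0:x1]=m[y0:y1,x0:x1]
    k=cv2.morphologyEx(k.astype(np.uint8),cv2.MORPH_CLOSE,np.ones((5,5)));masks.append(max(comps(k),key=np.sum))
    cv2.imwrite(f"pics/m{i}.png",masks[-1]*255)
def render(p,s):
    x,y,a,z=s;k=np.zeros((384,512),np.uint8);Rz=R.from_euler('z',a).as_matrix()
    for a0,a1,w,z0,z1 in B:
        P=[proj(p,Rz@(np.array([X,Y,Z])/1e3)+[x,y,z]) for X in(a0,a1) for Y in(-w,w) for Z in(z0,z1) if not(X==90 and Z==0)]
        if a1==90: P+=[proj(p,Rz@np.array([.055,Y/1e3,0])+[x,y,z]) for Y in(-w,w)]+[proj(p,Rz@np.array([.09,Y/1e3,.04])+[x,y,z]) for Y in(-w,w)]
        h=cv2.convexHull(np.float32(P));cv2.fillConvexPoly(k,np.int32(np.round(h*16)),1,shift=4)
    return k>0
f=lambda t:-sum((render(v[i][0],t)&masks[i]).sum()/(render(v[i][0],t)|masks[i]).sum() for i in(0,1))/2
s0=np.array([.432,-.266,np.radians(73),0])
r=min((minimize(f,s0,method="Nelder-Mead",options=dict(initial_simplex=s0+np.vstack([np.zeros(4),np.diag(d)]))) for d in([.01,.01,.1,.01],[-.01,.01,-.1,.005])),key=lambda r:r.fun)
print("scanner",r.x.round(4),"yaw",np.degrees(r.x[2]).round(1),"IoU",-r.fun)
for n,a,b in(("origin tip",(214.8,108.8),(220.2,156.4)),("grip tip",(200.9,108.9),(216.1,171.9)),("label tip",(304.2,237.4),(404.2,116.9))):
    print(n,tri([ray(v[0][0],a),ray(v[1][0],b)]))
# label: white part only + model fit, x,y,yaw,z
res=[]
for i,lab in enumerate(((311,239),(409,114))):
    p,im=v[i];hsv=cv2.cvtColor(im,cv2.COLOR_RGB2HSV).astype(int)
    w=near(comps((hsv[...,1]<60)&(hsv[...,2]>150)&(np.hypot(*(np.indices((384,512))-np.array(lab[::-1])[:,None,None]))<60)),lab)
    o=near(comps((hsv[...,0]<16)&(hsv[...,1]>150)&(hsv[...,2]>100)),lab)
    res.append(cv2.morphologyEx((w|o).astype(np.uint8),cv2.MORPH_CLOSE,np.ones((9,9)))>0); cv2.imwrite(f"pics/l{i}.png",res[-1]*255)
def rl(p,s):
    x,y,a,z=s;Rz=R.from_euler('z',a).as_matrix();c=.7071*.035
    P=[proj(p,Rz@np.array([t*c,t*u*.045,t*c])+[x,y,z]) for t,u in((-1,-1),(-1,1),(1,-1),(1,1))]
    k=np.zeros((384,512),np.uint8);cv2.fillConvexPoly(k,np.int32(np.round(cv2.convexHull(np.float32(P))*16)),1,shift=4);return k>0
f=lambda t:-sum((rl(v[i][0],t)&res[i]).sum()/(rl(v[i][0],t)|res[i]).sum() for i in(0,1))/2
s0=np.array([.63,-.252,np.radians(13),.06])
r=min((minimize(f,s0,method="Nelder-Mead",options=dict(initial_simplex=s0+np.vstack([np.zeros(4),np.diag(d)]))) for d in([.01,.01,.1,.01],[-.01,.01,-.1,.005])),key=lambda r:r.fun)
print("label",r.x.round(4),"yaw",np.degrees(r.x[2]).round(1),"IoU",-r.fun)
E
python3 f.py
```

```text
scanner [ 0.429  -0.2692  1.2555 -0.0091] yaw 71.9 IoU 0.7695887552204811
origin tip (array([ 0.43004529, -0.26827465,  0.01238285]), np.float64(0.0024273137380640755))
grip tip (array([ 0.42146015, -0.28444015,  0.01604899]), np.float64(0.0013539144423314609))
label tip (array([ 0.63546651, -0.25166919,  0.04698667]), np.float64(1.462240890206448e-05))
label [ 0.6334 -0.2486  0.216   0.0566] yaw 12.4 IoU 0.9900921156612724[ WARN:0@0.334] global loadsave.cpp:1063 imwrite_ Unsupported depth image for selected encoder is fallbacked to CV_8U.
```

Scanner: origin about (0.429,-0.268), yaw 72°, lying flat. Label: (0.633,-0.249,0.057), yaw 12.4°. Tool tray: (0.453,0.262), yaw 77.4°. These agree with the sizes and heights given, so I'll move to pre-grasp and check.

```bash
python3 - <<'E'
from h import *
a=np.radians(72);g=np.array([.429,-.2688])-.015*np.array([np.cos(a),np.sin(a)])
q=down(a).as_quat()
move_ptp((*g,.15),q);pause(.1)
p=camera_params("wrist");im=read_camera("wrist")[:,:,::-1].copy()
Rz=R.from_euler('z',a).as_matrix();O=np.array([.429,-.2688,0])
for X in((-.095,-.022,.044),(-.095,.022,.044),(-.065,.018,.042),(-.065,-.018,.042),(.026,.03,.055),(.026,-.03,.055),(.09,.03,.055),(.09,-.03,.055),(-.015,0,.042)):
    cv2.circle(im,tuple(int(round(t)) for t in proj(p,Rz@np.array(X)+O)),3,(255,0,255),-1)
cv2.imwrite("pics/pre.png",im);print(read_time_s(),read_finger_gap(),read_eef_pos())
E
```

```text
11.2417 0.08538400871394805 [ 0.42529397 -0.2819996   0.15031273]
```

View pics/pre.png

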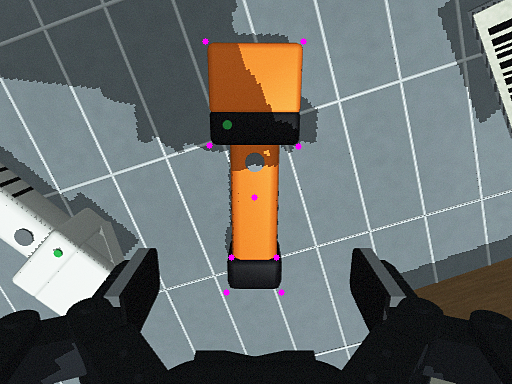

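The projected model corners fall on the scanner: handle centre (254,197), tail (226–281,292), head (206–303,42–147). The grasp pose is good, so I'll grip, scan and check.

```bash
python3 - <<'E'
from h import *
e=read_eef_pos();a=np.radians(72);q=down(a).as_quat()
movel((e[0],e[1],.028),q,speed=.1)
move_gripper(.03,60);print("gap",read_finger_gap(),read_grasp_force(),read_ft_force())
movel((e[0],e[1],.2),q,speed=.12);print("gap",read_finger_gap(),read_grasp_force(),read_ft_force())
b=np.radians(12.4);L=np.array([.6334,-.2488]);t=L-.1557*np.array([np.cos(b),np.sin(b)])
qs=down(b).as_quat();move_ptp((*t,.2),qs);movel((*t,.1375),qs,speed=.08)
pause(.3);t0=read_time_s()
im=read_camera("wrist");cv2.imwrite("pics/sw.png",im[:,:,::-1]);s=read_camera("scene");tp=read_camera("top")
p=camera_params("wrist");Rz=R.from_euler('z',b).as_matrix();O=np.array([*(L-.1407*np.array([np.cos(b),np.sin(b)])),.1095])
ims=[]
for nm,i in(("scene",s),("top",tp),("wrist",im)):
    i=i[:,:,::-1].copy();p=camera_params(nm)
    for X in((-.095,-.022,.044),(-.095,.022,.044),(.026,.03,.055),(.026,-.03,.055),(.09,.03,.055),(.09,-.03,.055)):
        i[tuple(np.clip(np.round(proj(p,Rz@np.array(X)+O)).astype(int),1,383)[::-1]) if nm=="x" else (0,0)]=0
        u=proj(p,Rz@np.array(X)+O); cv2.circle(i,tuple(int(round(t)) for t in u),1 if nm!="wrist" else 3,(255,0,255),-1)
    if nm!="wrist":
        c=np.round(proj(p,O)).astype(int);i=cv2.resize(i[max(c[1]-60,0):c[1]+60,c[0]-80:c[0]+80],(400,300),interpolation=cv2.INTER_CUBIC)
    else: i=cv2.resize(i,(400,300))
    ims.append(i)
cv2.imwrite("pics/scan.png",np.vstack([np.hstack(ims[:2]),np.hstack([ims[2],0*ims[2]])]))
pause(2.2);print(t0,read_time_s(),read_eef_pos(),read_finger_gap(),read_grasp_force())
E
```

```text
gap 0.035201048691981186 61.50338172912598 [ 0.52630094 -0.32904709  1.64383038]
gap 0.035412760740434854 60.90849995613098 [ 0.30832538 -0.47059496 -1.79708083]
16.95 19.3 [ 0.48135904 -0.28222774  0.13751034] 0.03550423685754575 60.90808868408203
```

View pics/scan.png

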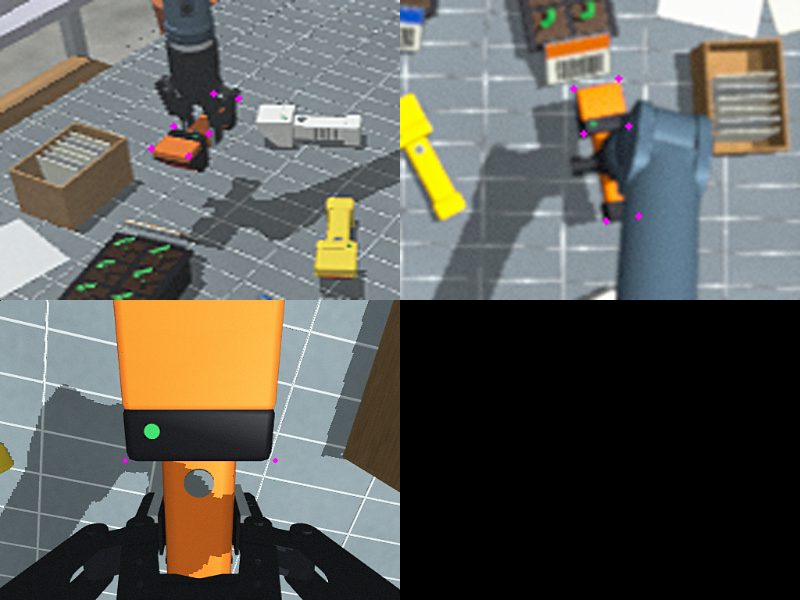

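The scan pose holds. In the top crop the nose at (603,95) sits square in front of the orange label at (578,62), and in the wrist panel the model dots match the head at (125–275,460). It was still for 2.3 s. Now the placing.

```bash
python3 - <<'E'
from h import *
e=read_eef_pos();b=np.radians(77.4);q=down(b).as_quat();T=np.array([.453,.262])-.015*np.array([np.cos(b),np.sin(b)])
movel((e[0],e[1],.22))
move_ptp((*T,.2),q);movel((*T,.06),q,speed=.1);movel((*T,.037),q,speed=.04);pause(.2)
f0=read_ft_force()[2]
for z in np.arange(.0355,.0295,-.001):
    movel((*T,z),q,speed=.02);pause(.1);f=read_ft_force()[2]-f0;print(round(z,4),round(f,2))
    if f>1.5:break
print(read_time_s(),read_finger_gap())
move_gripper(.065);pause(.2)
movel((*T,.22),q,speed=.12)
im=read_camera("wrist")[:,:,::-1].copy();p=camera_params("wrist")
print([(d["at"],d["confidence"],onplane(p,d["at"],.004).round(3)) for d in tip_of("wrist","scanner")],read_time_s(),read_finger_gap())
Rz=R.from_euler('z',b).as_matrix()
for X in((-.095,-.022,.044),(-.095,.022,.044),(.026,.03,.055),(.026,-.03,.055),(.09,.03,.055),(.09,-.03,.055)):
    cv2.circle(im,tuple(int(round(t)) for t in proj(p,Rz@np.array(X)+[.453,.262,.004])),3,(255,0,255),-1)
s=read_camera("scene")[:,:,::-1]
cv2.imwrite("pics/end.png",np.hstack([cv2.resize(im,(400,300)),cv2.resize(s[150:270,240:400],(400,300))]))
E
```

```text
0.0355 -0.23
0.0345 0.04
0.0335 0.2
0.0325 0.07
0.0315 9.68
26.1417 0.03492423564731458
[([254.8, 151.2], 0.74, array([0.452, 0.26 , 0.004]))] 28.5583 0.0650527830195262
```

View pics/end.png

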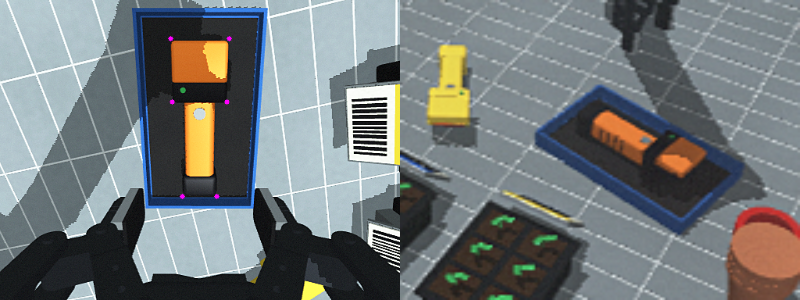

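The scanner lies flat and centred in the blue tray: head at (200,70), tail at (200,185), matching the model dots. The gripper is clear of it. Handing in.

```bash
python3 -c "
from bench import *
print(sign_off())"
```

```text
the job is handed in; nothing more can be done
None
```

I held the orange scanner still, aimed at the orange-banded label, for over two seconds. Then I set it down flat near the middle of the blue tool tray, released it, and handed the job in at about 29 s; the judge's verdict was not shown to me.

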